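# Shut and lock the insulated food carrier

## Task

The insulated food carrier on the serving table is packed: push its raised lid down until it is fully shut, and only then push both red clamp levers inwards past centre so that each snaps over and stays locked, leaning over the lid. Just push with the fingertips or the outside of the fingers: do not lift the lid any higher, and leave the bottles, the bowl and the cup where they stand.

Things in the scene. Friction and masses are not known exactly. Their poses are not given: they have to be found in the camera images.
- carrier: White insulated food carrier with a blue band, 220 mm deep (x) by 240 mm wide (y), rim 100 mm above the table, 130 mm to the lid's top once shut. Fixed. Origin at the centre of its underside, on the table; x points from the front (lid tab, robot side) to the hinge at the back, y to its left wall, z up. Stands turned by up to 0.3 rad.
- lid (a joint): Lid angle in rad: 0 fully shut on the rim, growing as the front edge rises; starts at 0.45 to 0.85. White slab 220 x 240 x 30 mm with a blue panel on top, hinged along the back rim (carrier-local x = 110, z = 100 mm, axis along y). Stiff hinge: it stays where it is left; a push down of 2 to 6 N at the front edge closes it.
- lid_hinge (a point): Middle of the hinge line on the carrier's back rim, 100 mm above the table; axes as the carrier's. It does not move.
- lid_tab (a point): Top of the blue push tab (80 mm wide, reaching 25 mm out of the lid's front edge) in the middle of the front edge, level with the lid's upper face: 232 mm from the hinge line along the lid, 30 mm above the lid's underside. Moves with the lid; 130 mm above the table once shut. Its z axis is square to the upper face.
- clamp_left (a joint): Over-centre lever on the left wall, red grip 22 mm thick, 85 mm from pivot to end. Pivot at carrier-local (-20, +156, 140) mm, axis along x. Value in rad: 0 released (leans 0.65 outwards), 0.65 upright, 1.3 locked (leans 0.65 inwards over the lid). A spring drives it to the nearer end: pushing the grip -y takes up to 5 N; past upright it snaps to 1.3 by itself. Bracket top 145 mm above the table.
- clamp_left_tip (a point): Outer end of the left lever's red grip, on the lever's axis; moves with it. A thin steel arm with a rubber foot turns with the lever, upright between lever and lid (to 200 mm height) when released, lying on the lid when locked. Tip at carrier-local y = +207 mm, 208 mm above the table when released; y = +105 mm, same height, when locked.
- clamp_right (a joint): Over-centre lever on the right wall, red grip 22 mm thick, 85 mm from pivot to end. Pivot at carrier-local (-20, -156, 140) mm, axis along x. Value in rad: 0 released (leans 0.65 outwards), 0.65 upright, 1.3 locked (leans 0.65 inwards over the lid). A spring drives it to the nearer end: pushing the grip +y takes up to 5 N; past upright it snaps to 1.3 by itself. Bracket top 145 mm above the table.
- clamp_right_tip (a point): Outer end of the right lever's red grip, on the lever's axis; moves with it. A thin steel arm with a rubber foot turns with the lever, upright between lever and lid (to 200 mm height) when released, lying on the lid when locked. Tip at carrier-local y = -207 mm, 208 mm above the table when released; y = -105 mm, same height, when locked.
- sauce_bottle: Loose dark sauce bottle with an orange label and cap, 66 mm across, 170 mm high, standing beside a back corner of the carrier. Origin at the centre of its underside. To be left alone.
- tea_bottle: Loose amber bottle with a white cap, 68 mm across, 180 mm high, standing beside a back corner of the carrier. Origin at the centre of its underside. To be left alone.
- bowl: Loose white bowl, 100 mm across, 50 mm high, standing in front of or beside the carrier. Origin at the centre of its underside. To be left alone.
- cup: Loose yellow cup, 68 mm across, 80 mm high, standing in front of or beside the carrier. Origin at the centre of its underside. To be left alone.

How it is judged:
By the outcome, as a careful person would: the job done as asked, in the order asked, and still so for the second after the job is handed in, with the robot touching nothing.
It also fails if it takes over 54 s, if anything falls off the work surface, if the arm or the gripper's body presses on something with over 40 N, if the wrist force passes 120 N, or if a joint passes its speed limit or range.

## Robot

A 6-joint arm with a two-finger parallel gripper is mounted at the origin on the work surface. World frame = base frame: x ahead of the robot, y to its left, z up, the work surface at z = 0. Lengths are in mm, angles in rad, forces in N, time in s.
With the tool pointing down it reaches from about 350 to 875 mm from the base axis. Payload 4.2 kg.
Tool frame: the origin (TCP) lies midway between the tips of the shut fingers; the grasp point (between the pads) lies arm.grip_depth behind it (arm.grip_depth is the distance from the TCP to the grasp point, in mm); z points along the fingers, y is the direction in which the jaws open and shut (so a half turn about z gives the same grasp; the last joint's range is limited). The gripper opens to 85 mm and grips with 20 to 120 N. Pads are 22 mm wide; open, the fingers measure 114 mm over their backs; the gripper's body (76 mm by 85 mm) begins 54 mm behind the grasp point. The pads swing forward as they close: fully open they stand 13 mm farther back than shut.
Start: joints at [1.542, 0.385, 0.008, 0, -1.194, -0.259], TCP at [177.37, 599.282, 203.212] pointing down, gripper open.
Joint ranges: [-3.14, 3.14], [-1.21, 2.06], [-1.07, 1.41], [-3.16, 2.05], [-2.99, -0.16], [-3.1, 3.1]. Speed limits (rad/s): [2.79, 2.79, 3.14, 3.14, 3.14, 3.14].

## Interface

Orientations are given as a unit quaternion [x, y, z, w].
In Python, from bench import arm gives the robot as it stands.
- The arm moves only by the tool play_rows, never from a script. Its argument "motion" is one flat list of numbers, 7 for each row, row after row: the opening in per cent of the stroke, from 0 (shut) to 100 (fully open), then the shift along the world's x, y, z in cm, then the turn, a rotation vector about the world's x, y, z in degrees. A call has 1 to 5 rows; each row is the pose to reach, as a shift and turn from the pose commanded when the call began; what a row does not reach only later rows make up. A row lasts 1/8 s, in which the tool goes at most 62.5 mm and 10.7 degrees, less where a joint would pass 70% of its speed; a pose out of reach is approached as far as the arm can. A call with a gripper value outside its range is refused whole. The fingers move at their own pace and stop on an object; the grip force is fixed at half the most. Time passes only in rows, so rows that repeat a pose let the fingers close. It gives the time, the measured TCP pose, the force and the opening at its end, in the units of the state.
- arm.read_state(): the state, without advancing time (a new reading comes with each control period).
- arm.get_image(name): name is "scene" or "top"; returns (picture, depth): 384x512x3 uint8, red, green, blue; 384x512 float32, mm along the optical axis (not along the pixel's ray), 0 where there is no reading.
- arm.camera_info(name): a dict with "fovy" (degrees; the focal length in pixels is half the picture's height over the tangent of half this angle, whatever the lens; pixels are square), "cx", "cy" (the principal point, pixels), "R" (3x3) and "t" (3): a world point X has camera coordinates R X + t. Camera axes: x right, y down, z forward; pixel columns grow to the right and rows downward; lengths in mm; the calibration is good to about 2 mm. A picture is of the moment at which its call begins. camera_info takes no time and is no camera call.
- arm.job_done(): hands the job in, once; it reports no verdict.
Trained networks look in the newest picture that a camera, given by its name, has taken for a name from the list of things; names that differ only in an ending like _2 or _b are one class to them, and where a whole thing is asked for, a point or a joint stands for the part that bears it (a point fixed in the world has none). Each returns a list of dicts, best first, with "confidence" (0 to 1); they miss things now and then, are a little off and sometimes report something else, mostly with a low value. They report only what shows in the picture. A call takes as long as a camera call.
- arm.outline_of(thing, camera): "mask" (384x512 bool, what is visible of it) and "extent" ([left, top, width, height] in pixels, round what is visible of it).
- arm.place_of(thing, camera): "uv" ([column, row] in pixels: a listed point, or the origin of a listed thing).
The state is a dict: "clock": time; "joints": joint angles; "joint_vel": joint speeds; "joint_efforts": joint torques, N m; "position": TCP position; "ee_rot": TCP orientation; "contact_force": force on the tool from outside, world axes, zero at the start; "wrist_torque": the same for the moment, N m; "gripper_width": finger opening in mm.
Only numpy, scipy, OpenCV 4.12 (cv2) and the standard library are available. Lean on these libraries where they do the work, as an engineer would, in place of code of your own. Each camera call takes 0.05 s, during which the arm holds its last target.

## Working session

There is one attempt and no reset: what is moved stays moved. The work goes in short steps, Python scripts to look and compute and a tool call to move; the robot and the scene stay as the last step left them, time stands still between calls to the robot, and variables do not carry over. Pictures are saved under pics/ and viewed, and the job is handed in when it is done.

Besides the shell and the picture viewer there is one more tool, called after "Emit:" in YAML: its name, and indented under it one key for each argument. play_rows: Moves the arm, as the interface text tells. Its arguments: {"type":"object","properties":{"motion":{"type":"array","items":{"type":"number"}}},"required":["motion"]}

```bash
mkdir -p pics; ls; cat > h.py <<'E'
import numpy as np, cv2
from bench import arm
def cam(n):
    i=arm.camera_info(n); f=192/np.tan(np.radians(i['fovy'])/2)
    return f,i['cx'],i['cy'],np.array(i['R']),np.array(i['t'])
def unproj(n,u,v,d):
    f,cx,cy,R,t=cam(n); c=np.stack([(u-cx)/f*d,(v-cy)/f*d,d],-1); return (c-t)@R
def proj(n,X):
    f,cx,cy,R,t=cam(n); c=np.atleast_2d(X)@R.T+t; return np.stack([f*c[:,0]/c[:,2]+cx,f*c[:,1]/c[:,2]+cy],-1)
def rayz(n,uv,z):
    a=unproj(n,uv[0],uv[1],1.);f,cx,cy,R,t=cam(n);o=-R.T@t;d=a-o;return o+d*(z-o[2])/d[2]
def snap(n,name):
    p,d=arm.get_image(n); cv2.imwrite('pics/'+name,p[:,:,::-1]); return p,d
E
python3 - <<'E'
from h import *
for n in('scene','top'):
    p,d=snap(n,n+'0.png'); np.save(n+'_d.npy',d); np.save(n+'_p.npy',p)
    f,cx,cy,R,t=cam(n); print(n,f,-R.T@t,R[2])
    for k in ['lid_hinge','lid_tab','clamp_left_tip','clamp_right_tip','carrier','sauce_bottle','tea_bottle','bowl','cup']:
        for r in arm.place_of(k,n)[:2]:
            u,v=r['uv'];dd=d[min(383,max(0,int(round(v)))),min(511,max(0,int(round(u))))]
            print(k,np.round([u,v]),round(r['confidence'],2),np.round(unproj(n,u,v,dd)) if dd else None)
s=arm.read_state();print(s)
E
```

```text
pics
scene 443.3695564811004 [1368.77435525  241.37094768  755.87951898] [-0.78686368 -0.19531534 -0.58540368]
lid_hinge [268. 252.] 0.93 [709. 102. 112.]
lid_tab [273. 151.] 0.85 [514.  69. 240.]
clamp_left_tip [368. 181.] 0.68 [338. 298.  72.]
clamp_right_tip [181. 176.] 0.93 [ 611. -120.  207.]
carrier [269. 252.] 0.8 [709. 104. 112.]
sauce_bottle [377. 288.] 0.77 [693. 333.  43.]
sauce_bottle [372. 211.] 0.59 [394. 319.  16.]
tea_bottle [154. 284.] 0.97 [ 784. -133.   38.]
bowl [168. 206.] 0.62 [ 520. -210.   39.]
cup [373. 208.] 0.97 [394. 319.  26.]
top 359.40480074966996 [ 324.94513624    6.20417858 1191.61465392] [ 0.19139846 -0.00099076 -0.98151192]
lid_hinge [229. 140.] 0.88 [698.  95. 137.]
lid_tab [235. 195.] 0.81 [506.  63. 240.]
lid_tab [159. 162.] 0.48 [632. 319.  91.]
clamp_left_tip [159. 183.] 0.59 [539. 280. 207.]
clamp_right_tip [306. 164.] 0.44 [ 667. -159.    2.]
carrier [239. 185.] 0.79 [536.  54. 228.]
sauce_bottle [160. 162.] 0.56 [636. 319.  79.]
tea_bottle [306. 139.] 0.6 [ 717. -146.  107.]
bowl [330. 218.] 0.9 [ 483. -240.    3.]
cup [162. 250.] 0.82 [362. 310.   3.]
{'clock': 1.0, 'joints': array([ 1.54156348e+00,  3.84661647e-01,  7.90313813e-03,  1.17621543e-05,
       -1.19398929e+00, -2.58578074e-01]), 'joint_vel': array([ 0.00012268,  0.00160493,  0.00037991,  0.00129806, -0.00033422,
        0.00094554]), 'joint_efforts': array([ 2.85752067e-04, -3.92095292e+01,  1.88617390e+01,  4.19051886e+00,
       -4.10944385e-04, -1.91413903e-06]), 'position': array([177.39550608, 599.27953553, 203.2382283 ]), 'ee_rot': array([ 9.89663776e-01, -1.43407148e-01,  2.65645175e-06, -2.47290432e-05]), 'contact_force': array([-0.31707901,  0.35972304,  0.06982139]), 'wrist_torque': array([-0.02234784, -0.01291821, -0.00308731]), 'gripper_width': 85.70311900116322}
```

View pics/scene0.png

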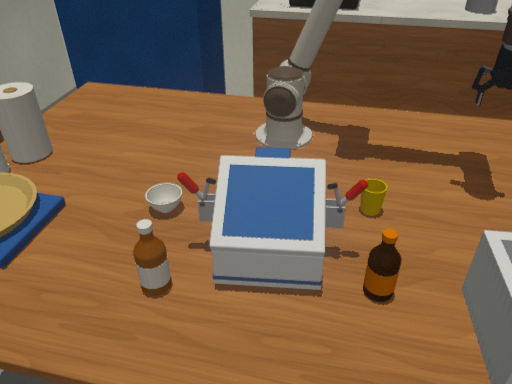

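View pics/top0.png

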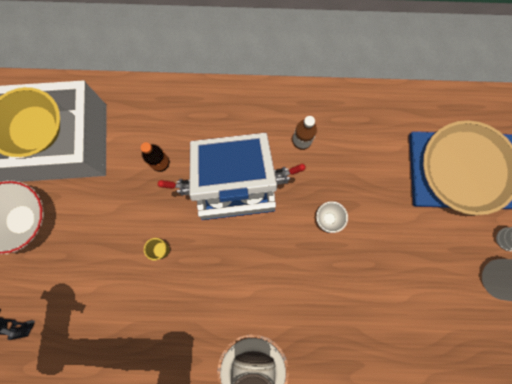

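The scene view shows the lid raised, with the tab at about (273,152) and the red levers ending at about (366,183) and (180,176). The cup is near the left lever and the bowl is off the right side. The top view shows the lever ends at about (160,184) and (304,168). Next I fit the carrier pose.

```bash
python3 - <<'E'
from h import *
from scipy.optimize import least_squares
P={n:np.load(n+'_p.npy').astype(int) for n in('scene','top')};D={n:np.load(n+'_d.npy') for n in P}
pts=[]
for n in P:
    p=P[n]; m=((p[:,:,0]>110)&(p[:,:,1]<50)&(p[:,:,2]<60)).astype(np.uint8)
    k,l,s,c=cv2.connectedComponentsWithStats(m)
    for i in range(1,k):
        if s[i,4]>25:
            v,u=np.nonzero(l==i); X=unproj(n,u,v,D[n][v,u]); X=X[(X[:,2]>140)&(X[:,2]<235)]
            if len(X)>10: print(n,s[i],X.mean(0).round(),X.min(0).round(),X.max(0).round()); 
# fit pose with detected keypoints
obs=[]
K={'scene':{'lid_hinge':(268,252),'lid_tab':(273,151),'R':(180.5,176),'L':(366.5,182.5)},'top':{'lid_hinge':(229,140),'lid_tab':(235,195),'R':(304,168),'L':(159.5,184)}}
def pts(q):
    x,y,a,l=q; R=np.array([[np.cos(a),-np.sin(a)],[np.sin(a),np.cos(a)]])
    loc={'lid_hinge':(110,0,100),'L':(-20,207,208),'R':(-20,-207,208),
     'lid_tab':(110-232*np.cos(l)+30*np.sin(l),0,100+232*np.sin(l)+30*np.cos(l))}
    return {k:np.r_[R@v[:2]+[x,y],v[2]] for k,v in loc.items()}
def res(q):
    W=pts(q); return np.concatenate([proj(n,W[k])[0]-K[n][k] for n in K for k in K[n]])
r=least_squares(res,[600,80,0.17,0.6],x_scale=[100,100,.1,.1],loss='soft_l1'); print(r.x,r.fun.round(1)); print(pts(r.x))
# lid plane check: blue panel
q=r.x
d=D['top'];p=P['top'];v,u=np.nonzero((p[:,:,2]>p[:,:,0]+40)&(d>0));X=unproj('top',u,v,d[v,u]);
k=(np.abs(X[:,0]-590)<130)&(np.abs(X[:,1]-80)<110)&(X[:,2]>110);X=X[k];c=X.mean(0);nn=np.linalg.svd(X-c)[2][2];nn*=np.sign(nn[2]);print('lid',np.arccos(nn[2]),np.arctan2(-nn[1],-nn[0]),len(X))
for k,z in(('cup',80),('bowl',50),('tea_bottle',180),('sauce_bottle',170)):
    for n in P:
        o=arm.outline_of(k,n)
        if o:
            m=o[0]['mask'];v,u=np.nonzero(m&(D[n]>0));X=unproj(n,u,v,D[n][v,u]);X=X[X[:,2]>5];print(k,n,np.percentile(X,3,0).round(),np.percentile(X,97,0).round(),round(o[0]['confidence'],2))
E
```

```text
scene [178 173  20  19 164] [ 607. -107.  191.] [ 596. -128.  168.] [616. -88. 209.]
scene [346 180  22  18 164] [552. 264. 192.] [541. 243. 170.] [560. 285. 210.]
top [290 165  15   9  87] [ 595. -107.  194.] [ 588. -127.  173.] [603. -89. 212.]
top [159 181  16   7  93] [540. 263. 193.] [531. 245. 168.] [549. 280. 212.]
[5.88287949e+02 8.10020491e+01 1.51845246e-01 4.79624174e-01] [-0.5  0.3  0.2  0.6 -0.8 -3.7 -0.1 -2.8  0.2  3.8 -1.5 -0.2  0.2 -1.6
 -1.5 -0.2]
{'lid_hinge': array([697.02225003,  97.64091341, 100.        ]), 'L': array([537.20675887, 282.59498551, 208.        ]), 'R': array([ 599.82939358, -126.64138338,  208.        ]), 'lid_tab': array([507.25153946,  68.60160316, 233.67047494])}
lid 0.4877448514966935 -2.9937647701740633 2817
cup scene [335. 287.   8.] [399. 340.  80.] 0.6
cup top [334. 284.   6.] [392. 344.  83.] 0.91
bowl scene [ 439. -282.    8.] [ 530. -195.   50.] 0.96
bowl top [ 438. -279.    6.] [ 525. -195.   51.] 0.72
tea_bottle scene [ 745. -167.   11.] [ 788. -113.  180.] 0.71
sauce_bottle scene [657. 308.  11.] [694. 366. 170.] 0.66
sauce_bottle top [625. 309.  14.] [677. 361. 171.] 0.61
```

Emit:
play_rows:
  motion: [0, 3, -4, 3, 0, 0, 5, 0, 6, -9, 6, 0, 0, 10, 0, 9, -14, 8, 0, 0, 15, 0, 12, -19, 8, 0, 0, 20, 0, 15, -24, 8, 0, 0, 25.2]

```text
clock: 2.02
position: [328.1, 357.6, 284.0]
ee_rot: [0.997, 0.078, 0.0, -0.001]
contact_force: [1.1, 1.2, -1.0]
gripper_width: -0.6
```

Emit:
play_rows:
  motion: [0, 3, -5, 0, 0, 0, 0, 0, 6, -10, 0, 0, 0, 0, 0, 9, -15, 0, 0, 0, 0, 0, 12, -20, 0, 0, 0, 0, 0, 15, -25, 0, 0, 0, 0]

```text
clock: 2.65
position: [478.1, 107.6, 283.7]
ee_rot: [0.997, 0.076, 0.001, -0.0]
contact_force: [-0.5, 0.8, -0.3]
gripper_width: -0.0
```

```bash
python3 - <<'E'
from h import *
s=arm.read_state();print(s['clock'],s['position'],s['ee_rot'],s['joints'].round(2),s['gripper_width'],s['contact_force'],arm.grip_depth)
c=np.array([588.3,81]);a=.152
def loc(x,y):return (c+[np.cos(a)*x-np.sin(a)*y,np.sin(a)*x+np.cos(a)*y]).round(1)
for l in np.arange(.5,-.01,-.1):
    x=110-226*np.cos(l)+30*np.sin(l);print(round(l,2),loc(x,0),round(100+226*np.sin(l)+30*np.cos(l),1))
print(loc(-20,260),loc(-20,150),loc(-20,-260),loc(-20,-150))
E
```

```text
2.65 [478.10323845 107.55181464 283.65988754] [ 9.97101941e-01  7.60746195e-02  5.55435961e-04 -2.49839255e-04] [ 0.55  0.1  -0.17  0.   -1.3   1.17] -0.013261563634572406 [-0.45327434  0.79269285 -0.26949238] 18.700000000000003
0.5 [515.2  69.8] 234.7
0.4 [502.8  67.9] 215.6
0.3 [492.4  66.3] 195.4
0.2 [484.  65.] 174.3
0.1 [477.7  64.1] 152.4
0.0 [473.6  63.4] 130.0
[529.2 335. ] [545.8 226.2] [ 607.9 -179. ] [591.2 -70.3]
```

Emit:
play_rows:
  motion: [0, 1.8, -1.9, 0, 0, 0, 0, 0, 3.5, -3.8, -1, 0, 0, 0, 0, 3.5, -3.8, -2.9, 0, 0, 0, 0, 3.5, -3.8, -4, 0, 0, 0, 0, 3.5, -3.8, -4.8, 0, 0, 0]

```text
clock: 3.28
position: [512.3, 71.4, 234.9]
ee_rot: [0.997, 0.076, -0.0, 0.0]
contact_force: [0.6, -0.4, 0.9]
gripper_width: -0.1
```

Emit:
play_rows:
  motion: [0, -0.5, -0.1, -1, 0, 0, 0, 0, -1.2, -0.2, -2, 0, 0, 0, 0, -1.8, -0.3, -3, 0, 0, 0, 0, -2.2, -0.4, -4, 0, 0, 0, 0, -2.6, -0.5, -5, 0, 0, 0]

```text
clock: 3.9
position: [485.6, 66.1, 184.7]
ee_rot: [0.997, 0.076, -0.0, 0.0]
contact_force: [-3.4, 0.6, 2.8]
gripper_width: -0.1
```

Emit:
play_rows:
  motion: [0, -0.4, 0, -1.2, 0, 0, 0, 0, -0.7, -0.1, -2.4, 0, 0, 0, 0, -0.9, -0.2, -3.5, 0, 0, 0, 0, -1.1, -0.2, -4.6, 0, 0, 0, 0, -1.2, -0.2, -5.3, 0, 0, 0]

```text
clock: 4.53
position: [474.2, 64.1, 131.3]
ee_rot: [0.997, 0.076, -0.0, 0.0]
contact_force: [-0.7, 0.0, 2.1]
gripper_width: 0.1
```

Emit:
play_rows:
  motion: [0, 0, 0, -0.3, 0, 0, 0]

```text
clock: 4.65
position: [474.2, 64.2, 128.6]
ee_rot: [0.997, 0.076, -0.0, 0.0]
contact_force: [-0.5, -0.1, 1.8]
gripper_width: 0.2
```

Emit:
play_rows:
  motion: [0, 0, 0, -0.2, 0, 0, 0, 0, 0, 0, -0.2, 0, 0, 0]

```text
clock: 4.9
position: [474.7, 64.5, 127.2]
ee_rot: [0.997, 0.076, 0.0, -0.0]
contact_force: [-0.8, 0.3, 0.3]
gripper_width: -0.1
```

Emit:
play_rows:
  motion: [0, 0, 0, -0.2, 0, 0, 0, 0, 0, 0, -0.2, 0, 0, 0]

```text
clock: 5.15
position: [474.6, 64.4, 125.2]
ee_rot: [0.997, 0.076, 0.0, -0.0]
contact_force: [0.1, -0.5, 1.3]
gripper_width: 0.2
```

```bash
python3 - <<'E'
from h import *
from scipy.optimize import least_squares
for n in('scene','top'):
    p,d=snap(n,n+'1.png')
    for k in ['lid_tab','lid_hinge']:
        for r in arm.place_of(k,n)[:1]: print(n,k,r['uv'],r['confidence'],rayz(n,r['uv'],130 if k=='lid_tab' else 100).round())
    if n=='top':
        p=p.astype(int);v,u=np.nonzero((p[:,:,2]>p[:,:,0]+40)&(d>0));X=unproj(n,u,v,d[v,u])
        k=(np.abs(X[:,0]-590)<110)&(np.abs(X[:,1]-80)<110)&(X[:,2]>110)&(X[:,2]<250);X=X[k];c=np.median(X,0);nn=np.linalg.svd(X-X.mean(0))[2][2];nn*=np.sign(nn[2]);print('lid',np.arccos(nn[2]),c,len(X),np.percentile(X[:,2],[5,50,95]))
print(arm.read_state()['contact_force'])
im=np.vstack([cv2.resize(cv2.imread('pics/scene1.png')[130:300,150:410],(780,510))]);cv2.imwrite('pics/s1c.png',im)
cv2.imwrite('pics/t1c.png',cv2.resize(cv2.imread('pics/top1.png')[110:260,130:350],(792,540)))
E
```

```text
scene lid_tab [272.0, 173.1] 0.97 [442.  53. 130.]
scene lid_hinge [264.9, 251.1] 0.73 [695.  91. 100.]
top lid_tab [236.0, 209.6] 0.81 [482.  66. 130.]
top lid_hinge [230.8, 142.7] 0.78 [701.  93. 100.]
lid 0.09910120145307463 [625.24956537  53.06674714 138.5962156 ] 1870 [132.8041523  138.5962156  148.24642485]
[-0.03396641 -0.1772487   1.16708475]
```

View pics/s1c.png

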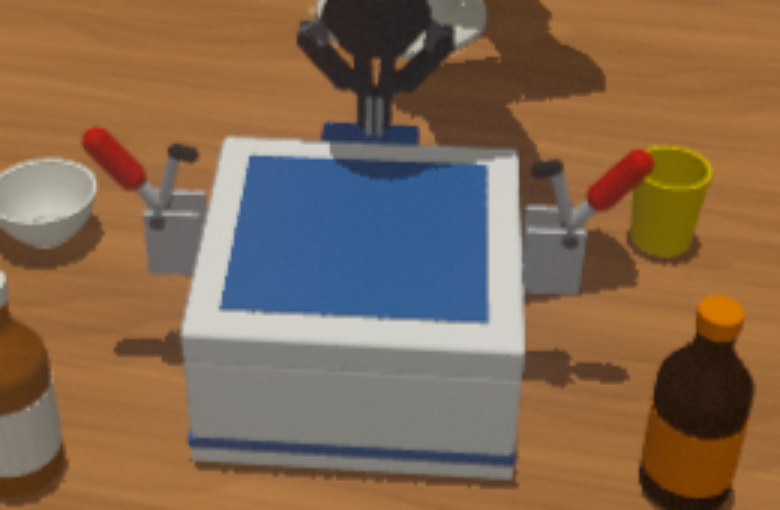

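View pics/t1c.png

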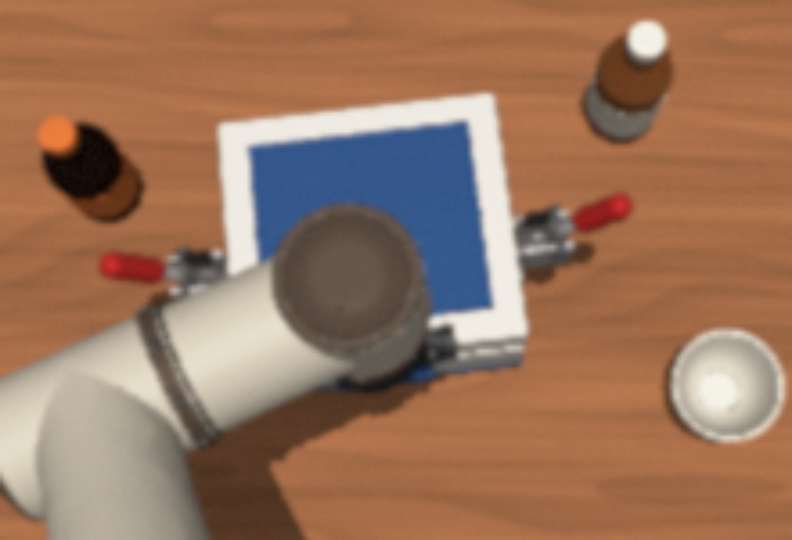

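```bash
python3 - <<'E'
from h import *
p,d=arm.get_image('scene')
s=arm.read_state();print(proj('scene',s['position']),s['position'],d[170:180,275].round(),[unproj('scene',275,v,d[v,275]).round() for v in range(160,182,2)])
c=np.array([588.3,81]);a=.152
pi=p.astype(int);v,u=np.nonzero((pi[:,:,2]>pi[:,:,0]+40)&(d>0));X=unproj('scene',u,v,d[v,u])
L=np.c_[(X[:,:2]-c)@np.array([[np.cos(a),-np.sin(a)],[np.sin(a),np.cos(a)]]),X[:,2]]
k=(abs(L[:,0])<85)&(abs(L[:,1])<95)&(L[:,2]>110)&(L[:,2]<200);L1=L[k]
A=np.c_[L1[:,0],L1[:,1],np.ones(len(L1))];f=np.linalg.lstsq(A,L1[:,2],rcond=None)[0];print(f,len(L1))
k=(L[:,0]<-95)&(L[:,0]>-170)&(abs(L[:,1])<60)&(L[:,2]>100);print(L[k].round()[::6])
E
```

```text
[[273.68809748 182.33759897]] [474.54987284  64.36786501 125.24754219] [1070. 1075. 1072. 1075. 1075. 1079. 1085. 1077. 1078. 1075.] [array([474.,  66., 190.]), array([482.,  68., 190.]), array([487.,  69., 188.]), array([487.,  69., 182.]), array([489.,  70., 178.]), array([487.,  70., 171.]), array([488.,  70., 166.]), array([489.,  70., 160.]), array([483.,  69., 151.]), array([491.,  71., 150.]), array([501.,  73., 151.])]
[-9.66532367e-02  1.28622138e-03  1.42521196e+02] 4073
[[-123.  -37.  152.]
 [-119.  -14.  153.]
 [-121.   30.  153.]
 [-120.   18.  151.]
 [-121.   33.  151.]
 [-111.  -13.  152.]
 [-112.   21.  153.]
 [-114.   36.  153.]
 [-110.  -13.  150.]
 [-110.   19.  151.]
 [-109.   33.  153.]
 [-106.   -6.  150.]
 [-107.    9.  150.]
 [-108.   24.  150.]
 [-101.   24.  152.]]
```

Emit:
play_rows:
  motion: [0, -2, -0.3, 0, 0, 0, 0, 0, -4, -0.6, 0, 0, 0, 0, 0, -6, -0.9, 0, 0, 0, 0, 0, -8, -1.2, 0, 0, 0, 0, 0, -10, -1.5, 0, 0, 0, 0]

```text
clock: 6.12
position: [373.7, 49.0, 125.1]
ee_rot: [0.997, 0.076, -0.0, 0.0]
contact_force: [0.1, 0.5, 0.3]
gripper_width: 0.0
```

```bash
cat >> h.py <<'E'
c=np.array([588.3,81]);a=.152
def lid(n):
    p,d=arm.get_image(n)
    pi=p.astype(int);v,u=np.nonzero((pi[:,:,2]>pi[:,:,0]+40)&(d>0));X=unproj(n,u,v,d[v,u])
    L=np.c_[(X[:,:2]-c)@np.array([[np.cos(a),-np.sin(a)],[np.sin(a),np.cos(a)]]),X[:,2]]
    k=(abs(L[:,0])<85)&(abs(L[:,1])<95)&(L[:,2]>110)&(L[:,2]<250);L1=L[k]
    A=np.c_[L1[:,0],L1[:,1],np.ones(len(L1))];f=np.linalg.lstsq(A,L1[:,2],rcond=None)[0];print(n,'slope',f,len(L1))
    k=(L[:,0]<-95)&(L[:,0]>-170)&(abs(L[:,1])<60)&(L[:,2]>110)
    if k.any(): print('tab',L[k].min(0).round(),L[k].max(0).round(),np.median(L[k],0).round(),k.sum())
    return p,d
E
python3 - <<'E'
from h import *
for n in('scene','top'):
    p,d=lid(n)
    cv2.imwrite(f'pics/{n}2.png',cv2.resize(p[:,:,::-1][130:300,150:410] if n=='scene' else p[:,:,::-1][110:260,130:350],(780,510)))
s=arm.read_state();print(s['position'],s['contact_force'])
E
```

```text
scene slope [-9.63587034e-02  7.87512491e-04  1.42427064e+02] 4087
tab [-127.  -40.  148.] [-98.  36. 156.] [-112.   -1.  152.] 187
top slope [-9.74273309e-02  8.62444916e-05  1.42049275e+02] 3129
tab [-130.  -38.  140.] [-103.   40.  157.] [-117.    0.  151.] 242
[372.50331236  48.57846187 125.06504829] [-1.12817483  0.64212083  0.78749522]
```

View pics/top2.png

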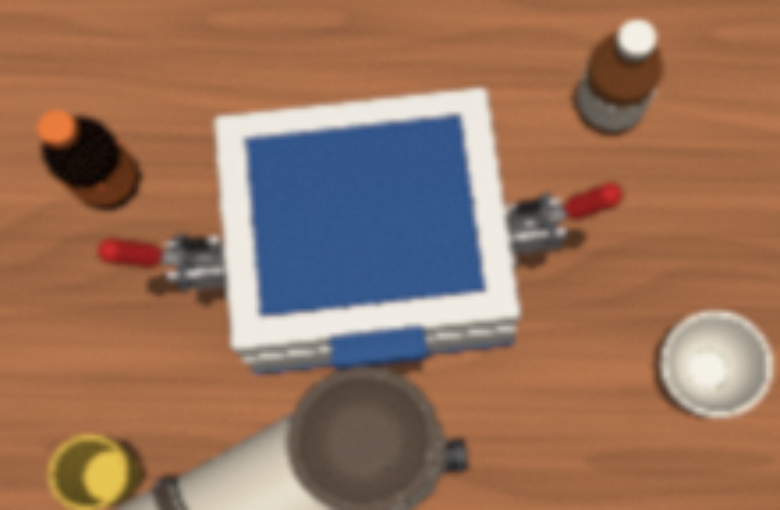

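View pics/scene2.png

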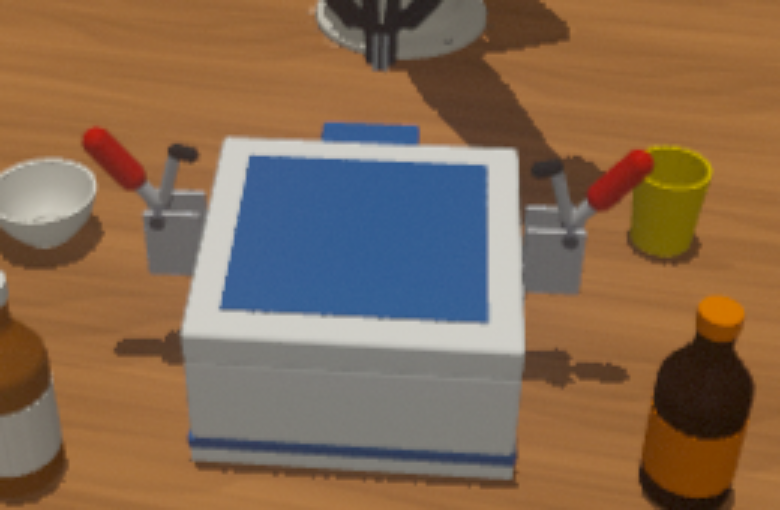

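```bash
python3 - <<'E'
from h import *
p,d=arm.get_image('scene');s=arm.read_state()
pos=s['position'];print(pos)
for dz in (0,20,40):
    q=pos+[0,0,dz];print(dz,proj('scene',q))
m=np.abs(d[135:165,262:292]-0)
for v in range(136,164,2):
    u=np.arange(262,292);X=unproj('scene',u,np.full(30,v),d[v,262:292]); k=X[:,2]>20
    print(v,u[k],X[k].mean(0).round() if k.any() else None)
cv2.imwrite('pics/s3.png',cv2.resize(p[:,:,::-1][115:175,235:315],(800,600),interpolation=cv2.INTER_NEAREST))
E
```

```text
[373.97604544  49.14454821 125.39705458]
0 [[275.75996995 160.76663938]]
20 [[275.88317817 154.35960041]]
40 [[276.00886075 147.8238908 ]]
136 [263 264 265 266 267 268 269 270 271 272 273 274 275 276 277 278 279 280
 281 282 283 284 285 286 287 288 289 290 291] [373.  51. 200.]
138 [265 266 267 268 269 270 271 272 273 274 275 276 277 278 279 280 281 282
 283 284 285 286 287 288 289 291] [371.  52. 193.]
140 [271 272 273 274 275 276 277 278 279 280 281 282] [384.  52. 195.]
142 [272 273 274 275 276 277 278 279 280 281] [382.  52. 188.]
144 [272 273 274 275 276 277 278 279 280 281] [381.  52. 181.]
146 [272 273 274 275 276 277 278 279 280 281] [382.  52. 176.]
148 [272 273 274 275 276 277 278 279 280 281] [382.  52. 170.]
150 [272 273 274 275 276 277 278 279 280 281] [383.  52. 164.]
152 [274 275 276 277 278] [385.  51. 159.]
154 [] None
156 [] None
158 [] None
160 [] None
162 [] None
```

View pics/s3.png

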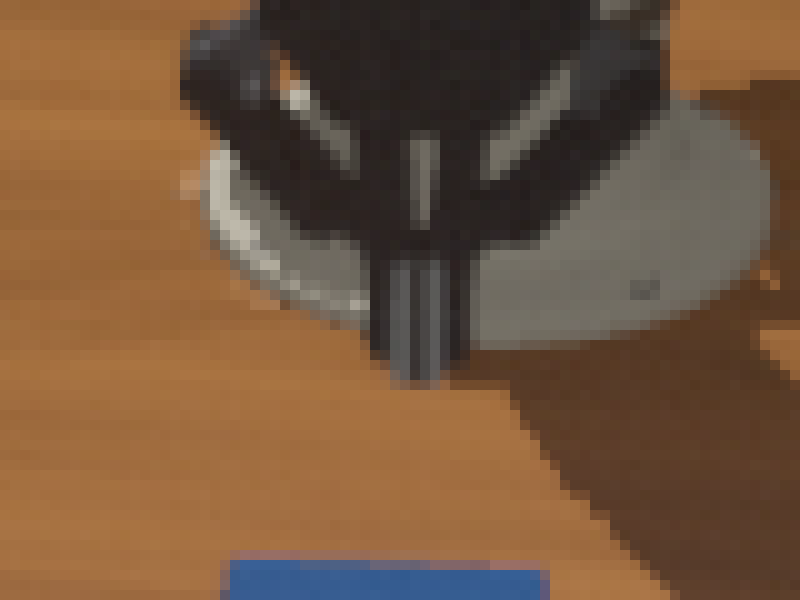

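The fingertips show in the image at about z=152 while the state reports 125. So the reported TCP sits about 27 mm below the real tips, and the lid is still 0.097 rad open. I'll go back above the tab and press further, watching the force.

Emit:
play_rows:
  motion: [0, 0, 0, 3, 0, 0, 0, 0, 5, 0.8, 3, 0, 0, 0, 0, 10, 1.5, 3, 0, 0, 0, 0, 10, 1.5, 1, 0, 0, 0, 0, 10, 1.5, 0, 0, 0, 0]

```text
clock: 6.9
position: [474.7, 64.0, 123.7]
ee_rot: [0.997, 0.076, -0.001, 0.0]
contact_force: [-0.4, 0.4, 2.9]
gripper_width: 0.1
```

Emit:
play_rows:
  motion: [0, -0.1, 0, -0.5, 0, 0, 0, 0, -0.2, 0, -1, 0, 0, 0, 0, -0.2, 0, -1.4, 0, 0, 0, 0, -0.2, 0, -1.7, 0, 0, 0, 0, -0.2, 0, -2, 0, 0, 0]

```text
clock: 7.52
position: [472.0, 64.3, 105.1]
ee_rot: [0.997, 0.076, -0.0, -0.0]
contact_force: [-1.4, -1.1, 2.5]
gripper_width: -0.0
```

Emit:
play_rows:
  motion: [0, 0, 0, -0.2, 0, 0, 0, 0, 0, 0, -0.2, 0, 0, 0]

```text
clock: 7.78
position: [472.6, 64.5, 103.0]
ee_rot: [0.997, 0.076, 0.0, -0.0]
contact_force: [1.4, 0.2, 0.3]
gripper_width: -0.0
```

Emit:
play_rows:
  motion: [0, 0, 0, -0.2, 0, 0, 0, 0, 0, 0, -0.2, 0, 0, 0]

```text
clock: 8.02
position: [472.7, 64.5, 102.0]
ee_rot: [0.997, 0.076, 0.0, -0.0]
contact_force: [-2.3, -0.0, 5.6]
gripper_width: 0.0
```

Emit:
play_rows:
  motion: [0, 0, 0, -0.15, 0, 0, 0, 0, 0, 0, -0.15, 0, 0, 0]

```text
clock: 8.28
position: [472.8, 64.5, 101.8]
ee_rot: [0.997, 0.076, 0.001, 0.0]
contact_force: [-5.6, -0.1, 15.1]
gripper_width: -0.4
```

```bash
python3 - <<'E'
from h import *
lid('scene');s=arm.read_state();print(s['position'],s['contact_force'])
E
```

```text
scene slope [1.49428835e-03 2.17734207e-04 1.31130723e+02] 3652
tab [-127.  -39.  128.] [-105.   34.  133.] [-121.   26.  130.] 26
[472.76007871  64.46083373 101.85899701] [-5.70582406  0.16166124 14.666658  ]
```

The lid is shut: slope ≈ 0, the tab is at 130 mm, and it hits a firm stop at 15 N. The 28 mm z offset is confirmed. Now the left lever.

Emit:
play_rows:
  motion: [0, 0, 0, 5, 0, 0, 0, 0, 0, 0, 11, 0, 0, 0, 0, 0, 2, 16, 0, 0, 0, 0, 0, 7, 16, 0, 0, 0, 0, 1, 13, 16, 0, 0, 0]

```text
clock: 8.95
position: [482.5, 195.4, 261.1]
ee_rot: [0.997, 0.075, 0.001, -0.001]
contact_force: [1.6, -0.7, -0.9]
gripper_width: 0.0
```

Emit:
play_rows:
  motion: [0, 1, 5, 0, 0, 0, 0, 0, 2.5, 10, 0, 0, 0, 0, 0, 4.5, 14.3, 0, 0, 0, 0, 0, 4.5, 14.3, -4, 0, 0, 0, 0, 4.5, 14.3, -7, 0, 0, 0]

```text
clock: 9.57
position: [527.1, 338.0, 187.3]
ee_rot: [0.997, 0.076, -0.001, 0.0]
contact_force: [-0.2, 0.0, -0.1]
gripper_width: 0.1
```

Emit:
play_rows:
  motion: [0, 0, 0, -3, 0, 0, 0, 0, 0, 0, -3.5, 0, 0, 0]

```text
clock: 9.82
position: [526.4, 336.5, 152.0]
ee_rot: [0.997, 0.076, -0.002, 0.002]
contact_force: [0.0, -0.3, 0.1]
gripper_width: -0.1
```

```bash
python3 - <<'E'
from h import *
p,d=lid('scene');s=arm.read_state();print(s['position'],s['contact_force'],s['clock'])
R=np.array([[np.cos(a),-np.sin(a)],[np.sin(a),np.cos(a)]]);print('loc',(s['position'][:2]-c)@R)
cv2.imwrite('pics/s4.png',cv2.resize(p[:,:,::-1][110:300,150:410],(780,570)))
E
```

```text
scene slope [1.06304590e-03 1.23258146e-03 1.31152635e+02] 3697
tab [-132.  -39.  125.] [-102.   37.  133.] [-116.   -3.  129.] 161
[526.99396468 336.88044352 153.08278137] [ 1.33005027  0.23376323 -0.85535566] 9.875
loc [-21.85495732 262.2128757 ]
```

View pics/s4.png

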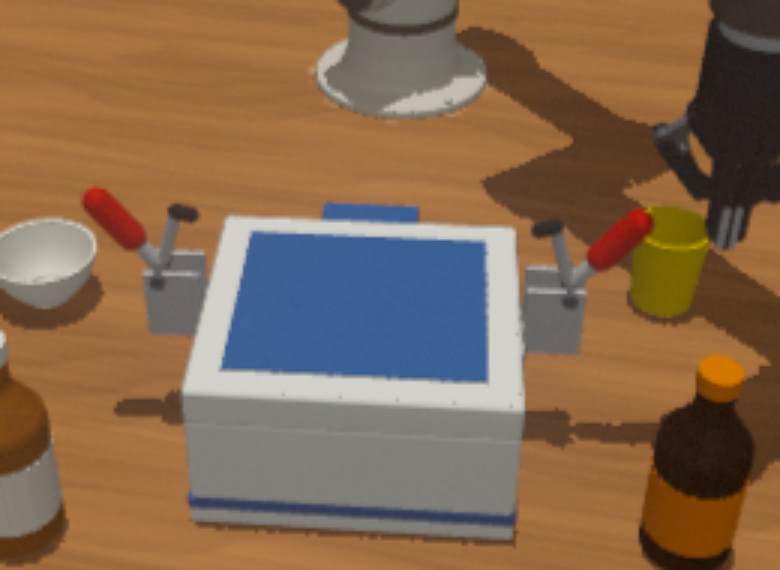

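The fingers stand outside the left lever, with the tip at about (728,245) in the crop, below the red end at (641,218). Pushing inwards.

Emit:
play_rows:
  motion: [0, 0.2, -1.5, 0, 0, 0, 0, 0, 0.5, -3, 0, 0, 0, 0, 0, 0.7, -4.5, 0, 0, 0, 0, 0, 0.9, -6, 0, 0, 0, 0, 0, 1.1, -7, 0, 0, 0, 0]

```text
clock: 10.5
position: [540.3, 268.5, 157.8]
ee_rot: [0.997, 0.076, 0.003, -0.003]
contact_force: [-0.4, 3.4, 3.4]
gripper_width: 0.1
```

Emit:
play_rows:
  motion: [0, 0.1, -0.6, 0, 0, 0, 0, 0, 0.2, -1.2, 0, 0, 0, 0, 0, 0.3, -1.8, 0, 0, 0, 0, 0, 0.3, -2.4, 0, 0, 0, 0, 0, 0.3, -2.4, 0, 0, 0, 0]

```text
clock: 11.12
position: [541.1, 242.4, 154.2]
ee_rot: [0.997, 0.076, -0.001, 0.0]
contact_force: [0.5, -0.2, 0.5]
gripper_width: -0.1
```

```bash
python3 - <<'E'
from h import *
p,d=lid('scene');s=arm.read_state();print(s['position'],s['contact_force'],s['clock'])
R=np.array([[np.cos(a),-np.sin(a)],[np.sin(a),np.cos(a)]]);print('loc',(s['position'][:2]-c)@R)
cv2.imwrite('pics/s5.png',cv2.resize(p[:,:,::-1][110:300,150:410],(780,570)))
E
```

```text
scene slope [6.39918344e-04 1.28031593e-04 1.31129366e+02] 3714
tab [-129.  -39.  127.] [-102.   36.  133.] [-116.   -2.  130.] 162
[541.17531738 242.81194871 154.34101749] [ 0.64474665 -0.16707865 -0.47465371] 11.175
loc [-22.0805288  167.08169471]
```

View pics/s5.png

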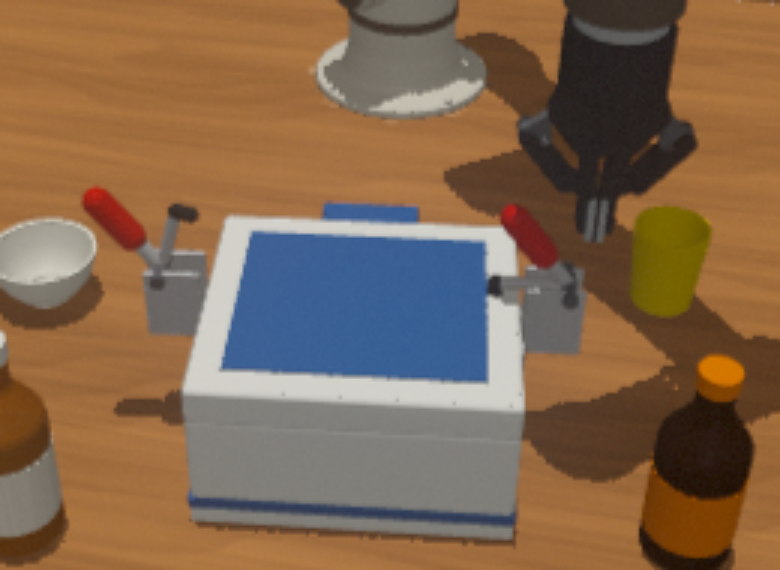

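Left is snapped over: red end at about (512,215) in the crop, foot on the lid. Now I go over to the right side.

Emit:
play_rows:
  motion: [0, 0, 2, 3, 0, 0, 0, 0, 0, 2, 8, 0, 0, 0, 0, 0, 1, 12, 0, 0, 0, 0, 1, -5, 12, 0, 0, 0, 0, 2, -11, 12, 0, 0, 0]

```text
clock: 11.8
position: [561.5, 132.7, 275.2]
ee_rot: [0.997, 0.077, 0.001, -0.0]
contact_force: [1.5, 0.3, -0.4]
gripper_width: 0.3
```

Emit:
play_rows:
  motion: [0, 1, -6, 0, 0, 0, 0, 0, 2, -12, 0, 0, 0, 0, 0, 3, -18, 0, 0, 0, 0, 0, 4, -24, 0, 0, 0, 0, 0, 4.7, -30, 0, 0, 0, 0]

```text
clock: 12.42
position: [608.6, -168.4, 274.5]
ee_rot: [0.997, 0.076, -0.0, -0.0]
contact_force: [0.8, -0.5, -0.1]
gripper_width: -0.1
```

Emit:
play_rows:
  motion: [0, 0, -1.3, 0, 0, 0, 0, 0, 0, -1.3, -3, 0, 0, 0, 0, 0, -1.3, -7, 0, 0, 0, 0, 0, -1.3, -11, 0, 0, 0, 0, 0, -1.3, -11, 0, 0, 0]

```text
clock: 13.05
position: [606.1, -178.6, 161.2]
ee_rot: [0.997, 0.076, -0.004, -0.001]
contact_force: [0.3, 0.1, -0.2]
gripper_width: -0.1
```

```bash
python3 - <<'E'
from h import *
p,d=lid('scene');s=arm.read_state();print(s['position'],s['contact_force'],s['clock'])
R=np.array([[np.cos(a),-np.sin(a)],[np.sin(a),np.cos(a)]]);print('loc',(s['position'][:2]-c)@R)
cv2.imwrite('pics/s6.png',cv2.resize(p[:,:,::-1][110:300,130:390],(780,570)))
E
```

```text
scene slope [7.50159011e-04 6.03643262e-04 1.31101277e+02] 2793
tab [-132.  -20.  127.] [-102.   37.  133.] [-115.    8.  130.] 118
[ 608.04649984 -179.18520488  164.17223514] [-0.33558294 -0.01635472  0.6021272 ] 13.1
loc [ -19.87721309 -260.1752515 ]
```

View pics/s6.png

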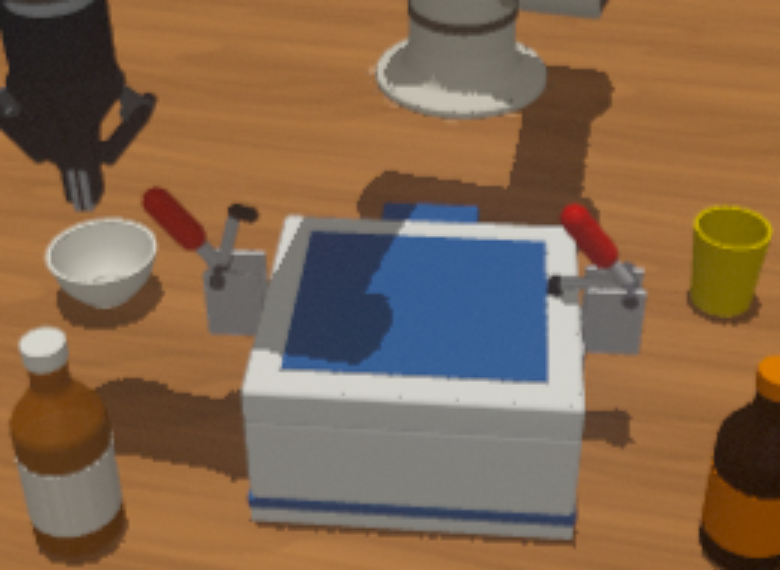

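The fingers are outside the right lever and the left one is still locked. I lower 1 cm and push inwards.

Emit:
play_rows:
  motion: [0, 0, 0, -1, 0, 0, 0, 0, -0.2, 1.5, -1, 0, 0, 0, 0, -0.5, 3, -1, 0, 0, 0, 0, -0.7, 4.5, -1, 0, 0, 0, 0, -0.9, 6, -1, 0, 0, 0]

```text
clock: 13.72
position: [601.4, -120.8, 158.4]
ee_rot: [0.997, 0.076, 0.003, 0.002]
contact_force: [1.0, -4.4, 3.3]
gripper_width: -0.3
```

Emit:
play_rows:
  motion: [0, -0.1, 0.8, 0, 0, 0, 0, 0, -0.2, 1.6, 0, 0, 0, 0, 0, -0.3, 2.4, 0, 0, 0, 0, 0, -0.4, 3.2, 0, 0, 0, 0, 0, -0.4, 3.4, 0, 0, 0, 0]

```text
clock: 14.35
position: [595.1, -84.9, 154.3]
ee_rot: [0.997, 0.076, -0.0, -0.0]
contact_force: [0.6, -0.6, 0.2]
gripper_width: -0.0
```

Emit:
play_rows:
  motion: [0, 0.2, -2, 2, 0, 0, 0, 0, 0.5, -4, 6, 0, 0, 0, 0, 0.5, -5, 10, 0, 0, 0, 0, 0.5, -6, 13, 0, 0, 0, 0, 0.5, -6, 13, 0, 0, 0]

```text
clock: 14.98
position: [601.6, -146.6, 287.7]
ee_rot: [0.997, 0.075, 0.003, 0.0]
contact_force: [0.6, -0.6, 0.2]
gripper_width: 0.0
```

```bash
python3 - <<'E'
from h import *
p,d=lid('scene');s=arm.read_state();print(s['position'],s['contact_force'],s['clock'])
cv2.imwrite('pics/s7.png',cv2.resize(p[:,:,::-1][110:300,130:390],(780,570)))
p,d=lid('top')
for n in('scene','top'):
  for k in('clamp_left_tip','clamp_right_tip'):
    R=np.array([[np.cos(a),-np.sin(a)],[np.sin(a),np.cos(a)]])
    for r in arm.place_of(k,n)[:1]: print(n,k,((rayz(n,r['uv'],208)[:2]-c)@R).round(),r['confidence'])
  d=arm.get_image(n)[1]
  for k in('cup','bowl','tea_bottle','sauce_bottle'):
    o=arm.outline_of(k,n)
    if o: v,u=np.nonzero(o[0]['mask']&(d>0));X=unproj(n,u,v,d[v,u]);X=X[X[:,2]>5];print(n,k,np.percentile(X,3,0).round(),np.percentile(X,97,0).round())
E
```

```text
scene slope [4.67902022e-04 6.95095981e-04 1.31174031e+02] 2490
tab [-128.    6.  127.] [-103.   36.  133.] [-116.   22.  130.] 62
[ 600.63202231 -145.95123576  285.46233544] [ 0.46043293  0.22533991 -0.36580689] 15.025
top slope [-5.78385352e-04 -4.11392721e-03  1.31223098e+02] 1318
tab [-166.   -8.  643.] [-130.   -2.  657.] [-147.   -5.  647.] 5
scene cup [336. 284.  10.] [398. 340.  80.]
scene bowl [ 439. -281.    9.] [ 530. -194.   50.]
scene tea_bottle [ 745. -167.   12.] [ 788. -113.  179.]
scene sauce_bottle [658. 308.  11.] [694. 366. 170.]
top clamp_left_tip [-18. 103.] 0.44
top clamp_right_tip [ -8. -98.] 0.51
top cup [334. 284.   6.] [392. 344.  82.]
top bowl [ 442. -279.    6.] [ 523. -196.   50.]
top tea_bottle [471. -66.  89.] [682. 222. 181.]
```

View pics/s7.png

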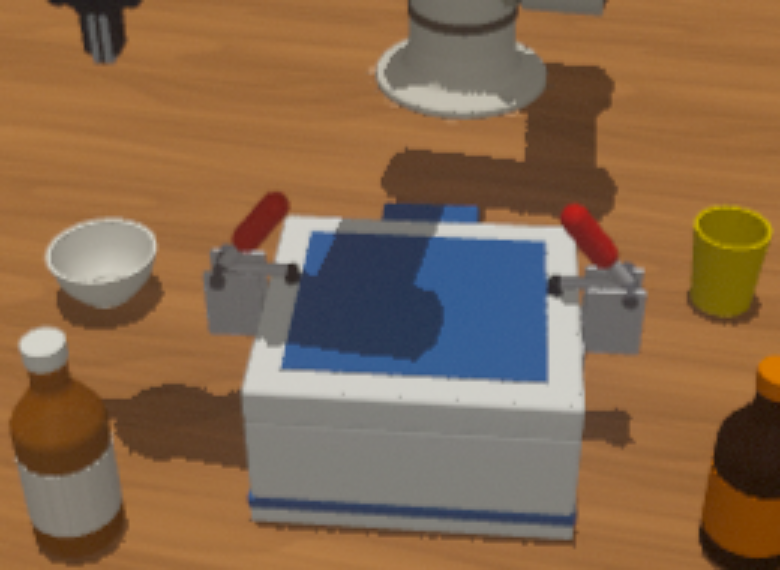

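Both levers lean over the lid, with red ends at about (275,200) and (573,215) in the crop. The lid is flat, the loose items haven't moved, and the gripper is clear.

```bash
python3 - <<'E'
from h import *
print(arm.job_done())
E
```

```text
the job is handed in; nothing more can be done
None
```

The lid is fully shut and both red clamp levers are locked over it. I shut the lid first, then the left lever, then the right, and handed the job in at about 15 s on the clock.

- **Lid:** I pushed the tab down with the closed fingertips until it met a firm stop at about 15 N. The last scene-camera check gave a lid slope of about 0 and a top height of about 131 mm.
- **Levers:** I pushed each one inwards with the outside of the fingers, at about 5 N, until it snapped over. The last top-camera check put the tips at carrier y of about +103 and -98 mm, against the expected ±105. The scene picture shows both feet lying on the lid.
- **Loose items:** The bowl and the cup had not moved in either camera view. The two bottles had not moved in the scene view.
- **At hand-in:** The gripper was clear of everything and the measured force was near zero.

**Checks that failed or disagreed:**
- **TCP height:** The fingertips in the pictures were about 28 mm higher than the TCP height the robot reported. The first lid push therefore stopped with the lid still about 0.1 rad open. I saw this in the picture and finished the push before touching the levers.
- **Networks, last look:** The arm hid part of the top view. There the network took something else for the tea bottle, missed the sauce bottle, and gave no usable tab height. In the scene view it did not report either lever tip.

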